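# Push a petri dish through the flap of a pass-box

### The arm

A 6-joint arm with a two-finger parallel gripper is mounted at the origin on a cart in front of the work surface, level with it; the furniture and walls round the work are solid. World frame = base frame: x ahead of the robot, y to its left, z up, the work surface at z = 0. Lengths are in m, angles in rad, forces in N, time in s.
With the tool pointing down it reaches from about 0.35 to 0.775 m from the base axis. Payload 5.5 kg.
Tool frame: the origin (TCP) lies where the fingers leave the gripper's body, on its centre line; the fingertips stand env.tip_reach ahead of it and the grasp point (between the pads) lies 54 mm ahead of it (env.tip_reach is the distance from the TCP to the fingertips, in m); z points along the fingers, y is the line along which they close (so a half turn about z gives the same grasp; the last joint's range is limited). The gripper opens to 85 mm and grips with 20 to 120 N. Pads are 22 mm wide; open, the fingers measure 114 mm over their backs; the gripper's body (76 mm by 85 mm) begins 54 mm behind the grasp point. The pads swing forward as they close: fully open they stand 13 mm farther back than shut.
Start: joints at [1.042, 0.313, 0.046, 1.304, 0, 1.431], TCP at [0.218, 0.532, 0.304] pointing down, gripper open.
Joint ranges: [-2.76, 2.76], [-0.86, 1.69], [-1.03, 1.26], [-2.2, 2.34], [-1.47, 1.5], [-3.14, 3.14]. Speed limits (rad/s): [2.57, 2.57, 3.14, 3.14, 3.14, 3.14].

### API

Orientations are given as a unit quaternion [w, x, y, z].
In Python, from workcell import status, optics, hand_in, env gives the robot as it stands.
- The arm moves only by the shell command python3 -m handwheel 'ROWS' [FORCE]. ROWS is a JSON object whose one key "deltas" holds a list of rows, each a list of 5 numbers: the opening, from -1 (shut) to 1 (fully open), then the shift along the tool's x, y, z in units of 40 mm (1.0 is 40 mm), then the turn about the tool's z in units of 10 degrees (1.0 is 10 degrees). In form: {"deltas": [[jaw, x, y, z, roll], ...]}. A call has 1 to 20 rows; each row shifts and turns the commanded pose from where the row before left it, along the tool's axes as they then stand; what a row does not reach is not made up. A row lasts 1/8 s, in which the tool goes at most 62.5 mm and 10.7 degrees, less where a joint would pass 70% of its speed; a pose out of reach is approached as far as the arm can. A call is refused whole if a number of a shift passes 1 or a number of a turn 1, either way. A call with a gripper value outside its range is refused whole. The fingers move at their own pace and stop on an object; FORCE is the grip in N (left out, the last holds). Time passes only in rows, so rows that do not move let the fingers close. It gives the time, the measured TCP pose, the force, the opening and the grip force at its end, in the units of the state.
- status.get_state(): the state, without advancing time (a new reading comes with each control period).
- optics.read_camera(name): name is "side" or "top" or "wrist"; returns a dict with "frame" (480x640x3 uint8, red, green, blue), "depth" (480x640 float32, m along the optical axis (not along the pixel's ray), 0 where there is no reading), "vfov" (degrees; the focal length in pixels is half the picture's height over the tangent of half this angle, whatever the lens; pixels are square), "cx", "cy" (the principal point, pixels), "k1" (the pictures are not rectified: a ray, as slopes to the right and down, at radius r is drawn at 1 + k1 r^2 times it, then the intrinsics apply), "origin" and "attitude" of the camera in the world. Camera axes: x right, y down, z forward; pixel columns grow to the right and rows downward; lengths in m; the calibration is good to about 2 mm. A picture is of the moment at which its call begins.
- hand_in(): hands the job in; it is judged then, once.
The state is a dict: "clock": time; "joint_pos": joint angles; "qvel": joint speeds; "tau": joint torques, N m; "tcp_pos": TCP position; "orientation": TCP orientation; "wrist_force": force on the tool from outside, world axes, zero at the start; "ft_torque": the same for the moment, N m; "finger_gap": finger opening in m; "grip_force": force on a finger pad.
Only numpy, scipy, OpenCV 4.12 (cv2) and the standard library are available. Lean on these libraries where they do the work, as an engineer would, in place of code of your own. Each camera call takes 0.05 s, during which the arm holds its last target. There are 200 camera calls.

### The job

With the fingertips, slide the petri dish along the pass-box's deck to the doorway and push it in under the hanging flap until it drops over the small step onto the compartment floor; then draw the fingers out so that the flap falls shut behind it. Push only: never pick up, carry or upset the dish, and leave the bench timer beside it and the things around the box where they are.

Things in the scene. Friction and masses are not known exactly. Their poses are not given: they have to be found in the camera images.
- dish: round petri dish with its lid on, 58 mm diameter, 15 mm high, about 40 g, standing flat on the deck of the pass-box in front of its front wall, to the left or right of the doorway. Origin: centre of its underside, z up. It slides when pushed at its edge by a fingertip and does not roll.
- pass_box: pass-box fixed on the worktop: grey deck, white housing on its rear half. Origin: on the worktop under the middle of the doorway, in the plane of the shut flap; x points into the box (away from the robot), y left, z up. Level deck top 30 mm above the worktop, x -160 to 4 mm, y -170 to 170 mm, front and side edges open. Front wall 6 mm thick at x = 0, 80 mm high above the deck.
- doorway (a point): middle of the doorway on the deck, 30 mm above the pass-box origin. Doorway 140 mm wide (y -70 to 70), no raised sill; 4 mm past it the floor steps down by 6 mm. Only the 5 mm hinge rod (axis 70 mm above the deck) and the clear cover behind it (from x = 12 mm on, 80 to 83 mm above the deck) cross over it. Fingers leaning forward 35 to 45 degrees fit under the rod for 20 mm; upright ones do not.
- compartment (a point): middle of the floor of the closed compartment behind the flap, 85 mm past the doorway. Its floor is level, 6 mm lower than the deck; guides at y = +-76 mm, back wall at x = 165 mm of the pass-box, clear cover on top: nothing goes in from above.
- flap (a joint): angle of the aluminium flap hanging in the doorway, hinged on the rod 70 mm above the deck at x = 0, along the pass-box's y. 0 = hanging straight down, shut; grows to 1.5 as it swings into the box (never outward). 134 mm wide, 2 mm thick, about 50 g, no spring: it falls shut by its own weight but lies on whatever is under it.
- flap_edge (a point): middle of the flap's beaded lower edge, 58 mm below the hinge axis; 12 mm above the deck when shut. It lies on the 15 mm high dish as that slides in; once the dish's near rim is past the step (dish centre over 33 mm past the doorway) the dish drops onto the lower floor, its top below the edge, and the flap can fall shut.
- bench_timer: white bench timer, 60 x 66 x 19 mm, lying on the deck on the other side of the doorway from the dish. Origin: centre of its underside
- white_bottle: bystander on the worktop beside or in front of the pass-box: white plastic bottle with a blue cap, 58 dia x 128 mm. Origin: centre of its underside
- beaker: bystander on the worktop beside or in front of the pass-box: empty glass beaker, 74 dia x 91 mm. Origin: centre of its underside
- cottons: bystander on the worktop beside or in front of the pass-box: tub of cotton swabs, 77 dia x 80 mm. Origin: centre of its underside
- tape: bystander on the worktop beside or in front of the pass-box: roll of tape lying flat, 96 dia x 25 mm. Origin: centre of its underside
- marker: bystander on the worktop beside or in front of the pass-box: marker pen lying flat, 135 long, 17 thick mm. Origin: centre of its underside
Mind the look-alikes: they are no part of the job. What is shaped like the dish but brown is not meant.

How it is judged:
By the outcome, as a careful person would: the job done as asked, in the order asked, and still so for the second after the job is handed in, with the robot touching nothing.
It also fails if it takes over 56 s, if anything falls off the work surface, if the arm or the gripper's body presses on something with over 40 N, if the wrist force passes 120 N, or if a joint passes its speed limit or range.

## Working session

There is one attempt and no reset: what is moved stays moved. The work goes in short steps, Python scripts to look and compute and a shell command to move; the robot and the scene stay as the last step left them, time stands still between calls to the robot, and variables do not carry over. Pictures are saved under pics/ and viewed, at most 12 in all, crops included, and the job is handed in when it is done.

```bash
ls; mkdir -p pics; python3 - <<'E'
from workcell import status, optics, env
import cv2,numpy as np
print(status.get_state()); print(env.tip_reach)
for n in ("top","side"):
    d=optics.read_camera(n); cv2.imwrite(f"pics/{n}0.png",d["frame"][:,:,::-1]); np.savez(f"{n}0.npz",**d)
    print(n,{k:v for k,v in d.items() if k not in("frame","depth")})
E
```

```text
pics
{'clock': 0.0, 'joint_pos': array([1.04238690e+00, 3.14025565e-01, 4.49411291e-02, 1.30361416e+00,
       8.07839046e-06, 1.43119811e+00]), 'qvel': array([-0.00016304, -0.00026675, -0.00050276,  0.00069861,  0.00089965,
        0.00136238]), 'tau': array([-1.76248395e-03, -4.80630898e+01,  2.98531419e+01,  1.93475210e-02,
       -1.65305073e-04,  3.12825392e-06]), 'tcp_pos': array([0.21777915, 0.53173182, 0.30297897]), 'orientation': array([-3.15624698e-04,  1.93183290e-01,  9.81162225e-01, -8.97248136e-04]), 'wrist_force': array([0.31962138, 0.47196499, 0.40484202]), 'ft_torque': array([0.00265018, 0.00807544, 0.03122596]), 'grip_force': 0.0, 'finger_gap': 0.0852003640026251}
0.0726
top {'vfov': 48.7104953432816, 'cx': 313.4292460707889, 'cy': 234.75743996005593, 'k1': -0.1291315547777464, 'origin': array([0.34809707, 0.03883331, 1.35202831]), 'attitude': array([ 0.05309968, -0.69676393,  0.71353377, -0.05069522])}
side {'vfov': 50.458245637922225, 'cx': 325.98849490727827, 'cy': 241.8840104185844, 'k1': -0.14635162902990978, 'origin': array([ 0.0847625 , -0.87248316,  0.50597949]), 'attitude': array([-0.54192242,  0.80876926, -0.1825318 ,  0.13745733])}
```

View pics/top0.png

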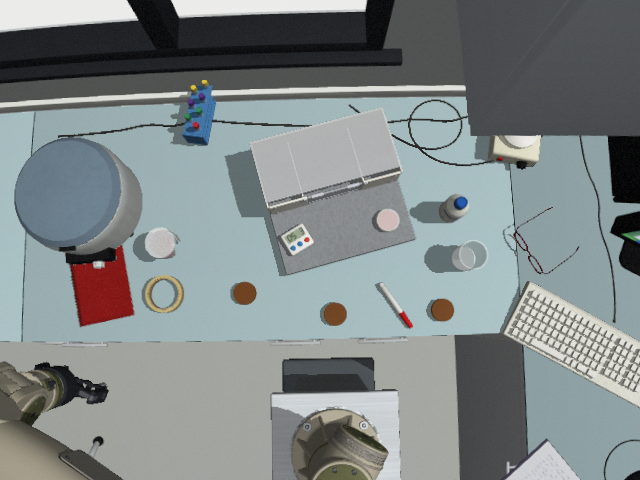

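View pics/side0.png

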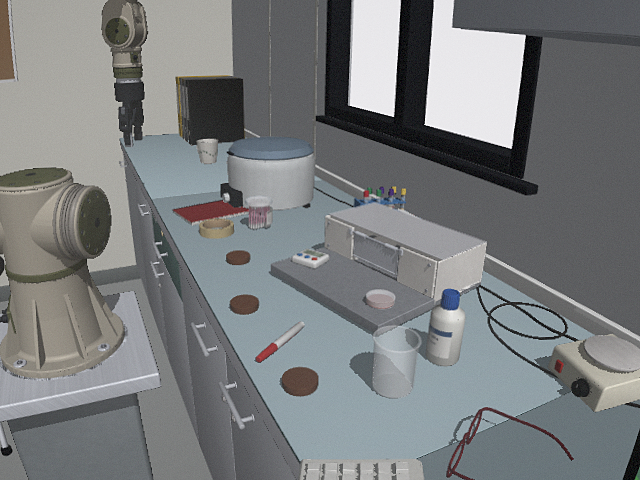

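Top view: the pink dish is at (388,219), right of the doorway. The timer is at (296,238), and the housing sits behind a doorway centred near (340,190). The look-alikes are the brown discs at (244,293), (334,314) and (442,310). The dish on the deck is the only pink or clear disc. In the side view it is at (380,298), and the flap is at (375,253).

```bash
cat > h.py <<'E'
import numpy as np,cv2
from scipy.spatial.transform import Rotation as R
def rays(d,uv):
    f=240/np.tan(np.radians(float(d["vfov"]))/2); K=np.array([[f,0,float(d["cx"])],[0,f,float(d["cy"])],[0,0,1]])
    p=cv2.undistortPoints(np.array(uv,float).reshape(-1,1,2),K,np.array([float(d["k1"]),0,0,0])).reshape(-1,2)
    w,x,y,z=d["attitude"]; return R.from_quat([x,y,z,w]).apply(np.c_[p,np.ones(len(p))])
def plane(d,uv,z):
    r=rays(d,uv); o=np.array(d["origin"]); return o+r*((z-o[2])/r[:,2])[:,None]
def cloud(d,uv):
    uv=np.array(uv,int); r=rays(d,uv); return np.array(d["origin"])+r*d["depth"][uv[:,1],uv[:,0]][:,None]
E
python3 - <<'E'
from h import *
np.set_printoptions(precision=4,suppress=True)
T=np.load("top0.npz");S=np.load("side0.npz")
# all points of top view, heights
vv,uu=np.mgrid[100:340,220:500]; uv=np.c_[uu.ravel(),vv.ravel()]
P=cloud(T,uv); ok=T["depth"][uv[:,1],uv[:,0]]>0
img=T["frame"][uv[:,1],uv[:,0]].astype(int)
print("table z",np.median(P[ok&(P[:,0]<.45)&(P[:,2]<.012)][:,2]))
# deck: grey, z~.03
dk=ok&(abs(P[:,2]-.03)<.006)&(img.max(1)-img.min(1)<25)&(img.max(1)<170)
m=np.zeros((480,640),np.uint8); m[uv[dk][:,1],uv[dk][:,0]]=255
m=cv2.morphologyEx(m,cv2.MORPH_OPEN,np.ones((3,3)))
c=max(cv2.findContours(m,0,2)[0],key=cv2.contourArea); h=cv2.convexHull(c)
a=cv2.approxPolyDP(h,5,True).reshape(-1,2); print("deck corners px",a.tolist()); print(plane(T,a,.03))
def dish(d,n,zr):
    f=d["frame"].astype(int); mm=((f[...,0]-f[...,1]>8)&(f[...,0]-f[...,2]>3)&(f.min(2)>110)).astype(np.uint8)
    for c in cv2.findContours(mm,0,2)[0]:
        if cv2.contourArea(c)>100:
            x,y,w,hh=cv2.boundingRect(c); (u,v),_,_=cv2.fitEllipse(c); q=plane(d,c,.045)
            print(n,"pink",(round(u),round(v)),w,hh,plane(d,[[u,v]],.045)[0],np.ptp(q,0))
dish(T,"top",0);dish(S,"side",0)
for n,z0,z1 in(("z40-60",.04,.06),("z100+",.095,.125)):
    k=ok&(P[:,2]>z0)&(P[:,2]<z1); m=np.zeros((480,640),np.uint8); m[uv[k][:,1],uv[k][:,0]]=255
    for c in cv2.findContours(m,0,2)[0]:
        if cv2.contourArea(c)>60:
            r=cv2.minAreaRect(c); b=cv2.boxPoints(r); print(n,np.round(r[0]),np.round(b).tolist(),"\n",plane(T,b,(z0+z1)/2))
E
```

```text
table z 0.0011447543644602654
deck corners px [[398, 182], [413, 239], [285, 271], [273, 214]]
[[ 0.6755 -0.1793  0.03  ]
 [ 0.5269 -0.2102  0.03  ]
 [ 0.454   0.1142  0.03  ]
 [ 0.5995  0.1424  0.03  ]]
top pink (163, 293) 37 38 [0.4032 0.4187 0.045 ] [0.0919 0.0916 0.    ]
top pink (387, 220) 22 21 [ 0.5739 -0.1449  0.045 ] [0.0512 0.0532 0.    ]
side pink (381, 301) 27 15 [ 0.5649 -0.1638  0.045 ] [0.0493 0.0566 0.    ]
z40-60 [297. 239.] [[279.0, 236.0], [302.0, 222.0], [314.0, 242.0], [292.0, 256.0]] 
 [[0.5408 0.1255 0.05  ]
 [0.5742 0.0691 0.05  ]
 [0.5218 0.0388 0.05  ]
 [0.4888 0.095  0.05  ]]
z40-60 [388. 219.] [[377.0, 208.0], [399.0, 208.0], [399.0, 230.0], [377.0, 230.0]] 
 [[ 0.6047 -0.1198  0.05  ]
 [ 0.6035 -0.1752  0.05  ]
 [ 0.5477 -0.1725  0.05  ]
 [ 0.549  -0.1175  0.05  ]]
z40-60 [496. 146.] [[492.0, 135.0], [499.0, 135.0], [499.0, 157.0], [492.0, 157.0]] 
 [[ 0.792  -0.4298  0.05  ]
 [ 0.7918 -0.4486  0.05  ]
 [ 0.7323 -0.4431  0.05  ]
 [ 0.7325 -0.4245  0.05  ]]
z100+ [458. 205.] [[444.0, 203.0], [458.0, 192.0], [471.0, 208.0], [457.0, 219.0]] 
 [[ 0.6025 -0.2763  0.11  ]
 [ 0.6286 -0.3124  0.11  ]
 [ 0.5888 -0.3402  0.11  ]
 [ 0.5629 -0.304   0.11  ]]
z100+ [326. 158.] [[249.0, 142.0], [384.0, 105.0], [403.0, 175.0], [267.0, 211.0]] 
 [[ 0.765   0.1942  0.11  ]
 [ 0.8522 -0.142   0.11  ]
 [ 0.6738 -0.1789  0.11  ]
 [ 0.5911  0.1496  0.11  ]]
```

```bash
python3 - <<'E'
import cv2
a=cv2.imread("pics/top0.png")[100:290,235:435]; a=cv2.resize(a,None,fx=4,fy=4,interpolation=3)[:600]
cv2.imwrite("pics/crop1.png",cv2.resize(cv2.imread("pics/top0.png")[105:280,240:440],(680,595),interpolation=3))
E
```

```text
(no output)
```

View pics/crop1.png

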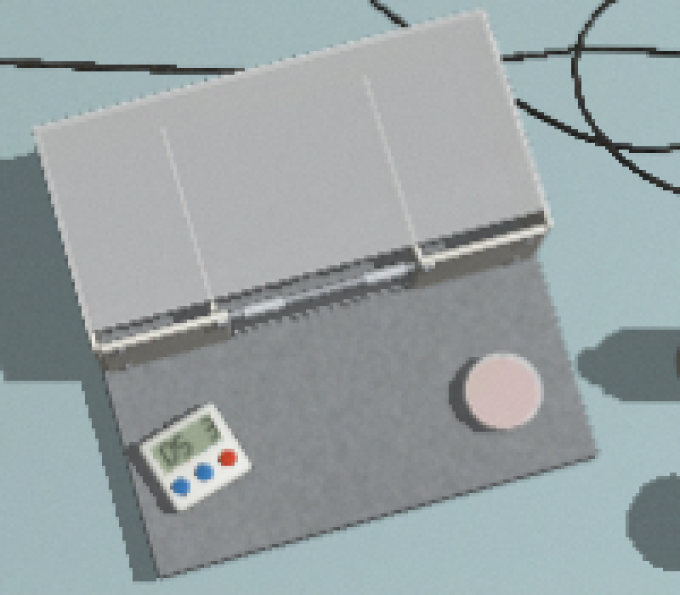

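The close crop shows the pink, lidded dish at crop (503,391), standing on the deck; it isn't one of the brown discs. Next I refine the box pose with line fits.

```bash
python3 - <<'E'
from h import *
np.set_printoptions(precision=4,suppress=True)
T=np.load("top0.npz"); g=cv2.GaussianBlur(cv2.cvtColor(T["frame"],cv2.COLOR_RGB2GRAY).astype(np.float32),(0,0),.7)
from scipy.ndimage import map_coordinates
def edge(p0,p1,z,half=5,sign=0,n=60):
    p0,p1=np.array(p0,float),np.array(p1,float); t=(p1-p0)/np.linalg.norm(p1-p0); nn=np.array([-t[1],t[0]])
    s=np.linspace(-half,half,8*half+1); pts=[]
    for a in np.linspace(.06,.94,n):
        q=p0+a*(p1-p0)+s[:,None]*nn; v=map_coordinates(g,[q[:,1],q[:,0]],order=1); d=np.gradient(v)
        k=np.argmax(sign*d if sign else abs(d)); pts.append(q[k])
    W=plane(T,pts,z)[:,:2]
    for _ in range(5):
        l=cv2.fitLine(W.astype(np.float32),cv2.DIST_HUBER,0,.001,.001).ravel(); r=(W-l[2:])@[-l[1],l[0]]; k=abs(r)<.002
        if k.sum()>10: W=W[k]
    ang=np.degrees(np.arctan2(l[1],l[0])); return l,ang,len(W)
F=edge((414,240),(287,272),.03); Rr=edge((400,185),(414,238),.03); L=edge((272,213),(286,271),.03)
W=edge((268,207),(307,198),.11); W2=edge((363,183),(401,172),.11)
for n,e in zip("F R L W W2".split(),(F,Rr,L,W,W2)): print(n,e)
def X(a,b):
    a,b=a[0],b[0]; A=np.c_[a[:2],-b[:2]]; s=np.linalg.solve(A,b[2:]-a[2:]); return a[2:]+s[0]*a[:2]
c1,c2=X(F,Rr),X(F,L); print("front corners",c1,c2,np.linalg.norm(c1-c2))
# wall top points from depth
vv,uu=np.mgrid[165:215,260:410]; uv=np.c_[uu.ravel(),vv.ravel()]; P=cloud(T,uv)
k=(P[:,2]>.1)&(P[:,2]<.118)
m=(c1+c2)/2
for yaw in (13,13.5,14):
    y=np.radians(yaw); ex=np.array([np.cos(y),np.sin(y)]); o=m+.16*ex
    q=(P[:,:2]-o)@np.c_[ex,[-ex[1],ex[0]]]
    print(yaw,"origin",o,"wall front x at y=-.12,.12:",[np.round(np.sort(q[k&(abs(q[:,1]-s)<.03),0])[:8],4) for s in(-.12,.12)])
    dish=(np.array([.5745,-.146])-o)@np.c_[ex,[-ex[1],ex[0]]]; print(dish)
E
```

```text
F (array([ 0.2446, -0.9696,  0.4852, -0.055 ], dtype=float32), np.float32(-75.843575), 60)
R (array([ 0.9694,  0.2456,  0.617 , -0.1945], dtype=float32), np.float32(14.216761), 47)
L (array([0.969 , 0.2471, 0.538 , 0.1334], dtype=float32), np.float32(14.305341), 28)
W (array([ 0.254 , -0.9672,  0.6055,  0.1173], dtype=float32), np.float32(-75.28419), 33)
W2 (array([ 0.2504, -0.9682,  0.676 , -0.1366], dtype=float32), np.float32(-75.50097), 43)
front corners [ 0.5262 -0.2175] [0.4437 0.1094] 0.3371636
13 origin [ 0.6409 -0.0181] wall front x at y=-.12,.12: [array([-0.0019, -0.0018, -0.0005, -0.    ,  0.0001,  0.0004,  0.0004,
        0.0005]), array([-0.0049, -0.004 , -0.0039, -0.0039, -0.0039, -0.0038, -0.0037,
       -0.0036])]
[-0.0934 -0.1097]
13.5 origin [ 0.6405 -0.0167] wall front x at y=-.12,.12: [array([-0.0032, -0.003 , -0.0018, -0.0012, -0.001 , -0.0009, -0.0007,
       -0.0007]), array([-0.0037, -0.0029, -0.0028, -0.0028, -0.0027, -0.0027, -0.0026,
       -0.0026])]
[-0.0944 -0.1103]
14 origin [ 0.6402 -0.0154] wall front x at y=-.12,.12: [array([-0.0043, -0.0031, -0.0024, -0.0022, -0.0021, -0.002 , -0.0019,
       -0.0019]), array([-0.0025, -0.0019, -0.0017, -0.0016, -0.0016, -0.0015, -0.0015,
       -0.0015])]
[-0.0954 -0.1109]
```

Measured:
- **Box:** origin at about (0.640, -0.015), yaw 14.2°. The front edge measures 337 mm against 340, and the wall is at x ≈ -3 mm.
- **Dish:** at box (-0.095, -0.111).

I roll so tool y lies along box x, then move over.

```bash
python3 -m handwheel '{"deltas":[[1,0,0,0,1],[1,0,0,0,1],[1,0,0,0,1],[1,0,0,0,1],[1,0,0,0,1],[1,0,0,0,0.35],[1,-1,0.2,0,0],[1,-1,0.2,0,0],[1,-1,0.2,0,0],[1,-1,0.2,0,0],[1,-1,0.2,0,0],[1,-1,0.2,0,0],[1,-1,0.2,0,0],[1,-1,0.2,0,0],[1,-1,0.2,0,0],[1,-1,0.2,0,0],[1,-1,0.2,0,0],[1,-1,0.2,0,0],[1,-1,0.2,0,0],[1,-1,0.2,0,0]]}'
python3 - <<'E'
from h import *
from workcell import status,optics
s=status.get_state(); print(s["clock"],s["tcp_pos"],s["orientation"],s["joint_pos"],s["finger_gap"])
for n in("side","wrist"):
    d=optics.read_camera(n); cv2.imwrite(f"pics/{n}1.png",d["frame"][:,:,::-1]); np.savez(f"{n}1.npz",**d)
E
```

```text
clock: 2.6
tcp_pos: [0.4644, 0.0155, 0.3036]
orientation: [-0.0, 0.614, 0.789, -0.0]
wrist_force: [1.0, 0.1, -0.4]
finger_gap: 0.0853
grip_force: 0.0
2.6 [0.46436002 0.01550406 0.30359353] [-2.69008099e-04  6.14196278e-01  7.89153254e-01 -4.10923903e-05] [-1.39768782e-01  1.00292037e-01 -2.23065797e-01  1.24794592e+00
  1.96819317e-04  1.18296543e+00] 0.08531014082328801
```

View pics/side1.png

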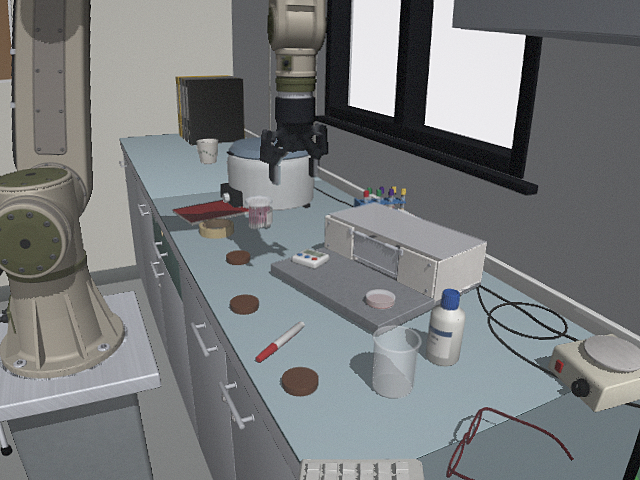

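```bash
python3 - <<'E'
import cv2
cv2.imwrite("pics/g1.png",cv2.resize(cv2.imread("pics/side1.png")[80:185,240:350],(600,573),interpolation=2))
E
```

```text
(no output)
```

View pics/g1.png

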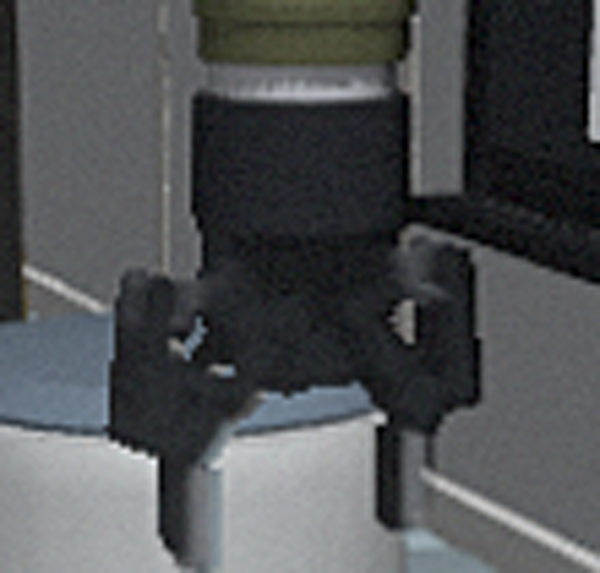

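The picture shows the gripper at (295,145). With the fingers open, the knuckles bulge out past the tips, so upright fingers can't get under the rod. The wheel only rolls the tool, but a lean might appear where the pose is out of reach. I test that in free air at the far limit.

```bash
python3 -m handwheel '{"deltas":[[-1,0,1,0,0],[-1,0,1,0,0],[-1,0,1,0,0],[-1,0,1,0,0],[-1,0,1,0,0],[-1,0,1,0,0],[-1,0,1,0,0],[-1,0,0.5,0,0],[-1,0,0.5,0,0]]}'; python3 -m handwheel '{"deltas":[[-1,0,0.5,0,0],[-1,0,0.5,0,0]]}'
python3 -c "
from workcell import status
s=status.get_state();print(s['joint_pos'],s['orientation'])"
```

```text
clock: 3.82
tcp_pos: [0.7746, 0.0967, 0.3029]
orientation: [-0.001, 0.614, 0.789, -0.0]
wrist_force: [1.2, 0.3, 0.7]
finger_gap: -0.0002
grip_force: 0.0
clock: 4.08
tcp_pos: [0.813, 0.1064, 0.3037]
orientation: [-0.0, 0.614, 0.789, -0.0]
wrist_force: [1.9, 0.0, 0.8]
finger_gap: 0.0004
grip_force: 0.0
[3.23082956e-02 9.84492168e-01 1.22556745e+00 1.81251647e+00
 3.07852272e-04 1.35428181e+00] [-3.46364453e-04  6.13896084e-01  7.89386768e-01 -8.76646070e-05]
```

```bash
python3 -m handwheel '{"deltas":[[-1,0,0.3,0,0],[-1,0,0.3,0,0],[-1,0,0.3,0,0]]}'
python3 -c "
from workcell import status
s=status.get_state();print(s['joint_pos'],s['orientation'])"
```

```text
clock: 4.45
tcp_pos: [0.8282, 0.1121, 0.2945]
orientation: [0.009, 0.614, 0.789, 0.008]
wrist_force: [-0.6, 0.9, -0.6]
finger_gap: 0.0001
grip_force: 0.0
[3.82443456e-02 1.01360886e+00 1.26352838e+00 1.79676709e+00
 1.60509781e-03 1.36041614e+00] [0.00864688 0.61392254 0.78927504 0.00832191]
```

It leans forward by 1.4° so far, with j3 at its limit. I keep going, upwards and outwards, to stay clear of the wall.

```bash
python3 -m handwheel '{"deltas":[[-1,0,0,-1,0],[-1,0,0,-1,0],[-1,0,0,-1,0],[-1,0,0,-1,0]]}'
cat > st.py <<'E'
from workcell import status
import numpy as np
from scipy.spatial.transform import Rotation as R
s=status.get_state(); w,x,y,z=s['orientation']; M=R.from_quat([x,y,z,w]).as_matrix()
b=np.radians(14.2); B=np.array([[np.cos(b),np.sin(b),0],[-np.sin(b),np.cos(b),0],[0,0,1]]); o=np.array([.640,-.015,.03])
np.set_printoptions(precision=4,suppress=True)
t=s['tcp_pos']; print("t",round(s['clock'],2),"j",s['joint_pos'],"F",s['wrist_force'])
print("tool axes in box (cols)\n",B@M,"\nlean deg",np.degrees(np.arccos(-M[2,2])))
print("tcp box",B@(t-o),"tip box",B@(t+.0726*M[:,2]-o),"gap",s['finger_gap'])
E
python3 st.py
```

```text
clock: 4.95
tcp_pos: [0.7696, 0.1042, 0.4254]
orientation: [0.031, 0.614, 0.789, 0.029]
wrist_force: [0.6, 0.0, 0.7]
finger_gap: -0.0001
grip_force: 0.0
t 4.95 j [0.0296 0.8485 1.2641 1.9016 0.0058 1.3524] F [0.6251 0.0468 0.7301]
tool axes in box (cols)
 [[ 0.0001  0.9965  0.084 ]
 [ 0.9999  0.001  -0.0126]
 [-0.0127  0.0839 -0.9964]] 
lean deg 4.870127602337845
tcp box [0.1549 0.0837 0.3954] tip box [0.161  0.0828 0.3231] gap -8.451070190671808e-05
```

```bash
python3 -m handwheel '{"deltas":[[-1,0,1,-0.5,0],[-1,0,1,-0.5,0],[-1,0,1,-0.5,0],[-1,0,1,-0.5,0]]}'; python3 st.py
```

```text
clock: 5.45
tcp_pos: [0.8063, 0.1268, 0.4419]
orientation: [0.077, 0.61, 0.785, 0.074]
wrist_force: [-0.9, -1.0, -0.4]
finger_gap: 0.0
grip_force: 0.0
t 5.45 j [0.0547 0.8354 1.2635 1.7852 0.0114 1.3781] F [-0.8751 -0.9923 -0.4066]
tool axes in box (cols)
 [[ 0.0025  0.9776  0.2103]
 [ 0.9996  0.0038 -0.0295]
 [-0.0297  0.2103 -0.9772]] 
lean deg 12.263107753304471
tcp box [0.196  0.0967 0.4119] tip box [0.2113 0.0946 0.341 ] gap 3.5020944245000095e-05
```

```bash
python3 -m handwheel '{"deltas":[[-1,0,1,-1,0],[-1,0,1,-1,0],[-1,0,1,-1,0],[-1,0,1,-1,0],[-1,0,1,-1,0],[-1,0,1,-1,0]]}'; python3 st.py
```

```text
clock: 6.2
tcp_pos: [0.779, 0.1457, 0.5889]
orientation: [0.161, 0.598, 0.769, 0.16]
wrist_force: [-0.5, -0.5, -0.4]
finger_gap: -0.0002
grip_force: 0.0
t 6.2 j [0.0783 0.6631 1.2639 1.7143 0.0188 1.4044] F [-0.4752 -0.454  -0.4313]
tool axes in box (cols)
 [[ 0.0118  0.8988  0.4383]
 [ 0.9983  0.0142 -0.056 ]
 [-0.0565  0.4382 -0.8971]] 
lean deg 26.219599301277334
tcp box [0.1741 0.1216 0.5589] tip box [0.206  0.1176 0.4938] gap -0.0002431374597861737
```

The lean builds up and holds, now 26°. A little more, then roll -90° so the finger pair faces the door.

```bash
python3 -m handwheel '{"deltas":[[-1,0,1,-0.8,0],[-1,0,1,-0.8,0],[-1,0,1,-0.8,0],[-1,0,1,-0.8,0],[-1,0,1,-0.8,0],[-1,0,1,-0.8,0]]}'; python3 st.py
```

```text
clock: 6.95
tcp_pos: [0.7459, 0.1606, 0.7113]
orientation: [0.234, 0.578, 0.745, 0.237]
wrist_force: [-0.4, 0.0, -0.3]
finger_gap: -0.0002
grip_force: 0.0
t 6.95 j [0.1013 0.5274 1.2639 1.6273 0.0192 1.4281] F [-0.4306  0.0372 -0.3335]
tool axes in box (cols)
 [[ 0.0233  0.7805  0.6247]
 [ 0.9969  0.0285 -0.0728]
 [-0.0746  0.6245 -0.7775]] 
lean deg 38.97006658225015
tcp box [0.1458 0.1443 0.6813] tip box [0.1911 0.139  0.6248] gap -0.00016499385190502495
```

```bash
python3 -m handwheel '{"deltas":[[-1,0,-1,0,0],[-1,0,-1,0,0],[-1,0,-1,0,0],[-1,0,0,0,-1],[-1,0,0,0,-1],[-1,0,0,0,-1],[-1,0,0,0,-1],[-1,0,0,0,-1],[-1,0,0,0,-1],[-1,0,0,0,-1],[-1,0,0,0,-1],[-1,0,0,0,-0.9]]}'
cat >> st.py <<'E'
import sys
if len(sys.argv)>1:
    g=np.array([float(v) for v in sys.argv[1:4]]); tip=B@(t+.0726*M[:,2]-o)
    print("units to goal (tool x,y,z)",(B@M).T@(g-tip)/.04)
E
python3 st.py -.089 -.175 .10
```

```text
clock: 8.45
tcp_pos: [0.6711, 0.138, 0.6503]
orientation: [0.333, -0.112, 0.936, 0.004]
wrist_force: [0.2, -0.3, -0.6]
finger_gap: -0.0002
grip_force: 0.0
t 8.45 j [ 0.0735  0.1598  0.5072  1.24    0.0366 -0.1523] F [ 0.25   -0.2663 -0.6235]
tool axes in box (cols)
 [[-0.7809  0.0326  0.6238]
 [-0.0164  0.9972 -0.0727]
 [-0.6245 -0.067  -0.7782]] 
lean deg 38.90763267824051
tcp box [0.0677 0.1407 0.6203] tip box [0.1129 0.1354 0.5638] gap -0.0001762827140277798
units to goal (tool x,y,z) [11.31   -7.1264  6.4371]
```

```bash
python3 -m handwheel '{"deltas":[[-1,0.94,-0.59,0.53,0],[-1,0.94,-0.59,0.53,0],[-1,0.94,-0.59,0.53,0],[-1,0.94,-0.59,0.53,0],[-1,0.94,-0.59,0.53,0],[-1,0.94,-0.59,0.53,0],[-1,0.94,-0.59,0.53,0],[-1,0.94,-0.59,0.53,0],[-1,0.94,-0.59,0.53,0],[-1,0.94,-0.59,0.53,0],[-1,0.94,-0.59,0.53,0],[-1,0.94,-0.59,0.53,0],[-1,0,0,0,0]]}'
python3 st.py -.089 -.175 .012
python3 - <<'E'
from h import *
from workcell import optics
for n in("side","top"):
    d=optics.read_camera(n); cv2.imwrite(f"pics/{n}2.png",d["frame"][:,:,::-1]); np.savez(f"{n}2.npz",**d)
cv2.imwrite("pics/c2.png",cv2.resize(cv2.imread("pics/side2.png")[140:365,250:500],(660,594)))
E
```

```text
clock: 10.07
tcp_pos: [0.5462, -0.2093, 0.1848]
orientation: [0.33, -0.108, 0.938, 0.006]
wrist_force: [0.3, 0.7, -0.1]
finger_gap: -0.0004
grip_force: 0.0
t 10.07 j [-0.6854  0.1364 -0.6814  0.2538  0.4731 -0.7913] F [ 0.2972  0.7185 -0.134 ]
tool axes in box (cols)
 [[-0.7838  0.0399  0.6197]
 [-0.0056  0.9974 -0.0712]
 [-0.621  -0.0592 -0.7816]] 
lean deg 38.59571710431832
tcp box [-0.1386 -0.1653  0.1548] tip box [-0.0936 -0.1705  0.0981] gap -0.00036551767352286437
units to goal (tool x,y,z) [1.2462 0.0199 1.7622]
```

View pics/c2.png

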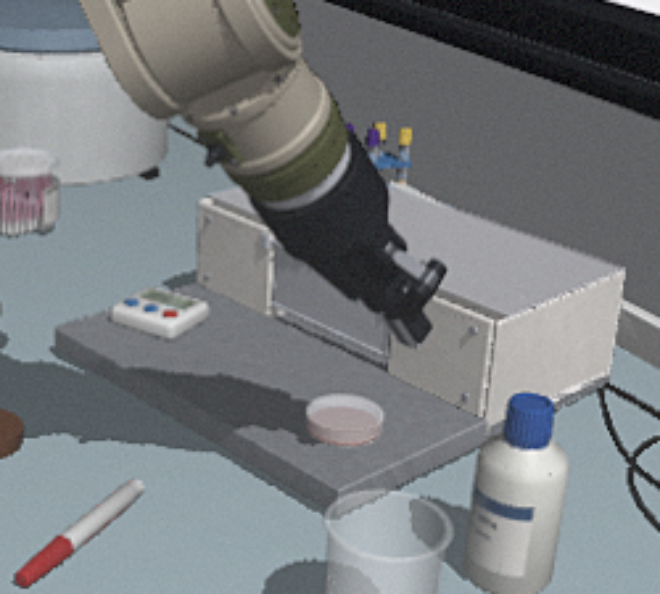

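The view shows the shut fingers at crop (415,330), leaning forward above the right edge of the deck. The dish stands free at (345,418) and the bottle is clear. Now down.

```bash
python3 -m handwheel '{"deltas":[[-1,0.3,0,0.45,0],[-1,0.3,0,0.45,0],[-1,0.3,0,0.4,0],[-1,0.2,0,0.25,0],[-1,0.1,0.02,0.15,0],[-1,0.05,0,0.06,0],[-1,0,0,0,0]]}'
python3 st.py -.089 -.048 .011
```

```text
clock: 11.05
tcp_pos: [0.5543, -0.2124, 0.1022]
orientation: [0.333, -0.11, 0.937, 0.005]
wrist_force: [0.5, -0.1, -0.1]
finger_gap: 0.0001
grip_force: 0.0
t 11.05 j [-0.6803  0.2873 -0.7651  0.0121  0.4726 -0.7896] F [ 0.537 -0.052 -0.086]
tool axes in box (cols)
 [[-0.7812  0.0366  0.6232]
 [-0.0114  0.9973 -0.0729]
 [-0.6241 -0.064  -0.7787]] 
lean deg 38.860312237856824
tcp box [-0.1315 -0.1703  0.0722] tip box [-0.0863 -0.1756  0.0157] gap 0.00014103980908235854
units to goal (tool x,y,z) [ 0.0901  3.1863 -0.1845]
```

```bash
python3 -m handwheel '{"deltas":[[-1,0.07,0,0.09,0],[-1,0,0.2,-0.015,0],[-1,0,0.2,-0.015,0],[-1,0,0.2,-0.015,0],[-1,0,0.2,-0.015,0],[-1,0,0.2,-0.015,0],[-1,0,0.2,-0.015,0],[-1,0,0,0,0]]}'
python3 st.py -.089 -.048 .011
cat > dish.py <<'E'
from h import *
from workcell import optics
import sys
d=optics.read_camera("top"); f=d["frame"].astype(int); b=np.radians(14.2)
cv2.imwrite(f"pics/{sys.argv[1]}.png",cv2.resize(d["frame"][105:280,240:440,::-1],(680,595)))
m=((f[...,0]-f[...,1]>8)&(f[...,0]-f[...,2]>3)&(f.min(2)>90)).astype(np.uint8); m[:,:230]=0; m[:100]=0;m[260:]=0
for c in cv2.findContours(m,0,2)[0]:
    if cv2.contourArea(c)>60:
        (u,v),r=cv2.minEnclosingCircle(c); p=plane(d,[[u,v]],.045)[0,:2]-[.640,-.015]; ex=np.array([np.cos(b),np.sin(b)])
        print("dish box",p@ex,p@[-ex[1],ex[0]],"px",u,v,r,cv2.contourArea(c))
E
python3 dish.py t3
```

```text
clock: 12.05
tcp_pos: [0.5415, -0.1652, 0.0968]
orientation: [0.332, -0.11, 0.937, 0.005]
wrist_force: [-0.3, -0.6, 0.3]
finger_gap: 0.0
grip_force: 0.0
t 12.05 j [-0.6138  0.2488 -0.8547 -0.0658  0.4398 -0.7259] F [-0.2969 -0.5884  0.2652]
tool axes in box (cols)
 [[-0.7817  0.036   0.6226]
 [-0.0113  0.9974 -0.0718]
 [-0.6235 -0.0632 -0.7793]] 
lean deg 38.80793572983506
tcp box [-0.1323 -0.1214  0.0668] tip box [-0.0871 -0.1267  0.0103] gap 2.859767758233245e-05
units to goal (tool x,y,z) [ 0.0034  1.9583 -0.1852]
dish box -0.09312508768765136 -0.08302821534110978 px 376.7738952636719 221.97134399414062 10.480340957641602 278.0
```

Pushing as expected: dish y -0.083, tip y -0.127. Continue.

```bash
python3 -m handwheel '{"deltas":[[-1,0,0.2,-0.015,0],[-1,0,0.2,-0.015,0],[-1,0,0.2,-0.015,0],[-1,0,0.2,-0.015,0],[-1,0,0.2,-0.015,0],[-1,0,0.2,-0.015,0],[-1,0,0.2,-0.015,0],[-1,0,0.2,-0.015,0],[-1,0,0.2,-0.015,0],[-1,0,0.2,-0.015,0],[-1,0,0,0,0]]}'
python3 st.py -.15 0 .0105; python3 dish.py t4
```

```text
clock: 13.48
tcp_pos: [0.5209, -0.0876, 0.0962]
orientation: [0.332, -0.11, 0.937, 0.005]
wrist_force: [0.9, -0.1, -0.8]
finger_gap: 0.0001
grip_force: 0.0
t 13.47 j [-0.478   0.18   -0.9757 -0.1669  0.3678 -0.6007] F [ 0.8518 -0.0991 -0.8158]
tool axes in box (cols)
 [[-0.7819  0.0358  0.6223]
 [-0.0113  0.9974 -0.0715]
 [-0.6232 -0.0629 -0.7795]] 
lean deg 38.786008237705495
tcp box [-0.1333 -0.0411  0.0662] tip box [-0.0881 -0.0463  0.0096] gap 0.0001323664307154928
units to goal (tool x,y,z) [ 1.1836  1.0983 -1.0625]
dish box -0.08014625778601325 -0.007777254834460019 px 346.5 225.0 10.594910621643066 314.5
```

The dish is now almost centred in front of the doorway. Back off, lift, go round behind it, and watch j3's near limit.

```bash
python3 -m handwheel '{"deltas":[[-0.5,0,-0.5,0.03,0],[-0.5,-0.6,0,-0.8,0],[-0.5,0.3,0.5,-0.3,0],[-0.5,0.3,0.5,-0.3,0],[-0.5,0.3,0.5,-0.3,0],[-0.5,0,0,0,0]]}'
python3 st.py -.14 0 .05; python3 dish.py t5
```

```text
clock: 14.28
tcp_pos: [0.4685, -0.0598, 0.1445]
orientation: [0.329, -0.111, 0.938, 0.006]
wrist_force: [-0.3, -0.9, 0.4]
finger_gap: 0.0215
grip_force: 0.0
t 14.28 j [-0.4757 -0.0404 -1.0263  0.0085  0.3657 -0.6018] F [-0.2796 -0.9428  0.4011]
tool axes in box (cols)
 [[-0.7853  0.0335  0.6182]
 [-0.0117  0.9976 -0.069 ]
 [-0.619  -0.0614 -0.783 ]] 
lean deg 38.46807525756869
tcp box [-0.1772 -0.0014  0.1145] tip box [-0.1324 -0.0064  0.0577] gap 0.021460552834010112
units to goal (tool x,y,z) [0.2671 0.1642 0.0216]
dish box -0.07988520840694203 -0.008390406643450688 px 346.7066345214844 224.83580017089844 10.518518447875977 316.5
```

View pics/t5.png

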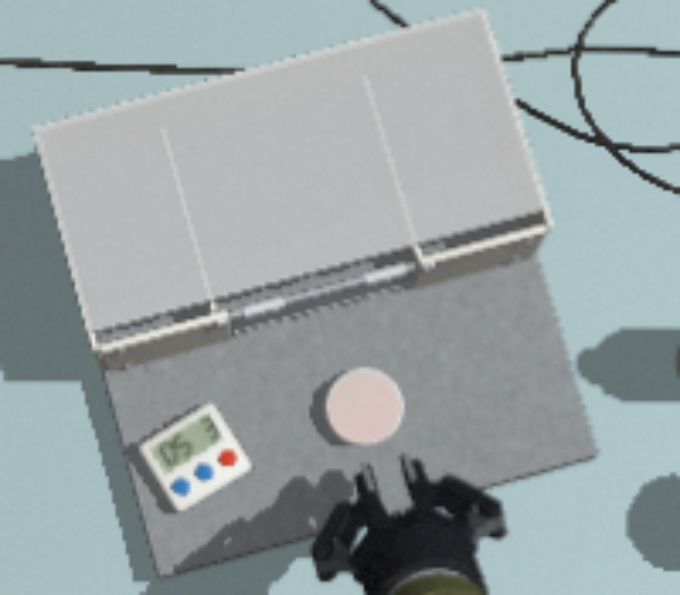

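The picture shows the dish free at crop (365,406), the open fingers right behind it at (385,475), and the timer untouched. Descend behind the dish.

```bash
python3 -m handwheel '{"deltas":[[-0.5,0.2,0,0.14,0],[-0.5,0.19,0,0.23,0],[-0.5,0.19,0,0.23,0],[-0.5,0,0,0,0]]}'
python3 st.py -.13 -.006 .0105
```

```text
clock: 14.82
tcp_pos: [0.4759, -0.0674, 0.1178]
orientation: [0.32, -0.112, 0.941, 0.011]
wrist_force: [-0.0, 0.0, -0.1]
finger_gap: 0.0211
grip_force: 0.0
t 14.82 j [-0.4848  0.0442 -1.0267 -0.0508  0.3693 -0.6157] F [-0.0047  0.0352 -0.0639]
tool axes in box (cols)
 [[-0.7963  0.0287  0.6042]
 [-0.0081  0.9983 -0.0581]
 [-0.6048 -0.0511 -0.7947]] 
lean deg 37.37290697076916
tcp box [-0.1719 -0.0106  0.0878] tip box [-0.128  -0.0148  0.0301] gap 0.021068824344517446
units to goal (tool x,y,z) [0.3343 0.2432 0.3478]
```

```bash
python3 -m handwheel '{"deltas":[[-0.5,0.18,0.2,0.17,0],[-0.5,0.18,0.2,0.17,0],[-0.5,0.05,0,0.05,0],[-0.5,0,0,0,0]]}'
python3 st.py -.128 -.006 .0105
```

```text
clock: 15.32
tcp_pos: [0.4816, -0.0584, 0.1047]
orientation: [0.314, -0.114, 0.943, 0.014]
wrist_force: [0.6, -1.5, 0.2]
finger_gap: 0.0212
grip_force: 0.0
t 15.32 j [-0.4536  0.0841 -1.0266 -0.0841  0.3525 -0.5947] F [ 0.5671 -1.4971  0.2072]
tool axes in box (cols)
 [[-0.8042  0.0224  0.594 ]
 [-0.009   0.9987 -0.0498]
 [-0.5943 -0.0454 -0.803 ]] 
lean deg 36.58720240060894
tcp box [-0.1642 -0.0032  0.0747] tip box [-0.1211 -0.0068  0.0164] gap 0.02122790530053684
units to goal (tool x,y,z) [0.2258 0.0226 0.0143]
```

```bash
python3 -m handwheel '{"deltas":[[-0.5,0.2,0.03,0.1,0],[-0.5,0.12,0.03,0.06,0],[-0.5,0,0,0,0]]}'
python3 st.py -.05 -.006 .0105; python3 dish.py t6
```

```text
clock: 15.7
tcp_pos: [0.4815, -0.0611, 0.0961]
orientation: [0.309, -0.114, 0.944, 0.016]
wrist_force: [-0.4, 0.4, -0.9]
finger_gap: 0.0212
grip_force: 0.0
t 15.7 j [-0.4604  0.1073 -1.0267 -0.0949  0.3552 -0.6037] F [-0.4056  0.448  -0.8811]
tool axes in box (cols)
 [[-0.8091  0.0202  0.5873]
 [-0.0078  0.999  -0.0451]
 [-0.5876 -0.041  -0.8081]] 
lean deg 36.084815379809804
tcp box [-0.165  -0.0058  0.0661] tip box [-0.1223 -0.0091  0.0075] gap 0.02119290431799023
units to goal (tool x,y,z) [-1.5085  0.1111  0.997 ]
dish box -0.07977470961349897 -0.00816415627397694 px 346.60748291015625 224.81776428222656 10.45964527130127 312.5
```

```bash
python3 -m handwheel '{"deltas":[[-0.5,-0.19,0,0.06,0],[-0.5,-0.16,0,0.117,0],[-0.5,-0.16,0,0.117,0],[-0.5,-0.16,0,0.117,0],[-0.5,-0.16,0,0.117,0],[-0.5,-0.16,0,0.117,0],[-0.5,-0.16,0,0.117,0],[-0.5,-0.16,0,0.117,0],[-0.5,-0.16,0,0.117,0],[-0.5,0,0,0,0]]}'
python3 st.py .005 -.006 .0095; python3 dish.py t7
```

```text
clock: 17.0
tcp_pos: [0.5514, -0.0447, 0.0989]
orientation: [0.31, -0.115, 0.944, 0.016]
wrist_force: [-0.5, -0.4, -0.1]
finger_gap: 0.0216
grip_force: 0.0
t 17.0 j [-0.3495  0.2059 -0.8925 -0.092   0.2978 -0.5046] F [-0.5085 -0.3598 -0.0575]
tool axes in box (cols)
 [[-0.8087  0.0194  0.5879]
 [-0.0088  0.9989 -0.045 ]
 [-0.5881 -0.0416 -0.8077]] 
lean deg 36.12874613428602
tcp box [-0.0932 -0.0071  0.0689] tip box [-0.0505 -0.0104  0.0102] gap 0.021598718287542572
units to goal (tool x,y,z) [-1.1135  0.1364  0.8259]
dish box -0.019767416146049755 -0.012437377186167355 px 341.6286315917969 201.7157745361328 10.375362396240234 306.0
```

View pics/t7.png

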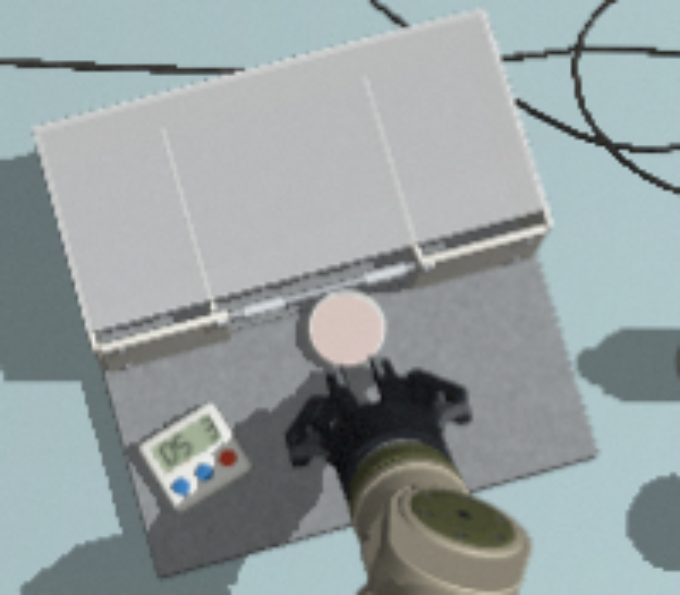

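The picture shows the dish at crop (347,328), centred between the fingertips at the doorway, with the timer clear. Push it in.

```bash
python3 -m handwheel '{"deltas":[[-0.5,-0.16,0,0.117,0],[-0.5,-0.16,0,0.117,0],[-0.5,-0.16,0,0.117,0],[-0.5,-0.16,0,0.117,0],[-0.5,-0.16,0,0.117,0],[-0.5,-0.16,0,0.117,0]]}'
python3 st.py .012 -.012 .0105
python3 -m handwheel '{"deltas":[[-0.5,-0.12,0,0.087,0],[-0.5,-0.12,0,0.087,0],[-0.5,-0.05,0,0.036,0],[-0.5,0,0,0,0]]}'
python3 st.py .012 -.012 .0105; python3 dish.py t8
python3 - <<'E'
from h import *
from workcell import optics
d=optics.read_camera("side"); cv2.imwrite("pics/s8.png",cv2.resize(d["frame"][170:350,270:500,::-1],(760,595)))
E
```

```text
clock: 17.8
tcp_pos: [0.5976, -0.0339, 0.0987]
orientation: [0.31, -0.115, 0.944, 0.016]
wrist_force: [0.3, -0.2, -0.7]
finger_gap: 0.0213
grip_force: 0.1
t 17.8 j [-0.2928  0.2727 -0.7964 -0.0763  0.267  -0.4546] F [ 0.3146 -0.2228 -0.6983]
tool axes in box (cols)
 [[-0.8089  0.0197  0.5876]
 [-0.0084  0.9989 -0.045 ]
 [-0.5879 -0.0414 -0.8079]] 
lean deg 36.10958008655471
tcp box [-0.0457 -0.0079  0.0687] tip box [-0.0031 -0.0112  0.01  ] gap 0.021253653722413484
units to goal (tool x,y,z) [-0.3116 -0.0129  0.212 ]
clock: 18.3
tcp_pos: [0.6111, -0.0308, 0.0987]
orientation: [0.31, -0.115, 0.944, 0.016]
wrist_force: [-0.2, -0.5, -0.3]
finger_gap: 0.0215
grip_force: 0.1
t 18.3 j [-0.2784  0.2917 -0.7672 -0.0694  0.259  -0.4421] F [-0.1773 -0.5178 -0.2728]
tool axes in box (cols)
 [[-0.8089  0.0197  0.5877]
 [-0.0084  0.9989 -0.0451]
 [-0.5879 -0.0415 -0.8078]] 
lean deg 36.11386360517074
tcp box [-0.0319 -0.0083  0.0687] tip box [ 0.0108 -0.0115  0.0101] gap 0.02146544210141745
units to goal (tool x,y,z) [-0.0303 -0.0113  0.0098]
```

View pics/s8.png

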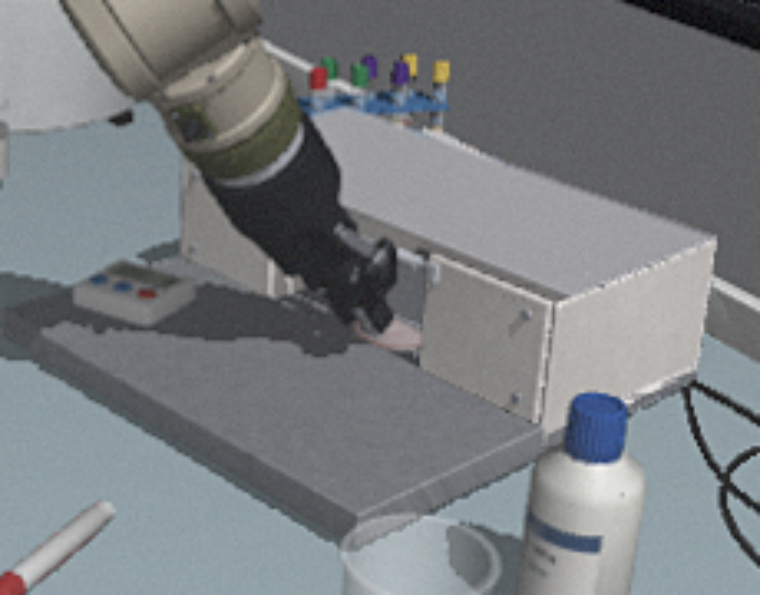

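The side view shows the dish in the doorway at crop (400,335), with the fingertip behind it and low force. There is about 11 mm of rod clearance left, so I push a little farther for margin and then draw straight out.

```bash
python3 -m handwheel '{"deltas":[[-0.5,-0.08,0,0.058,0],[-0.5,-0.08,0,0.058,0],[-0.5,0,0,0,0]]}'
python3 -m handwheel '{"deltas":[[-0.5,0.1,0,-0.073,0],[-0.5,0.2,0,-0.147,0],[-0.5,0.2,0,-0.147,0],[-0.5,0.3,0,-0.22,0],[-0.5,0.4,0,-0.29,0],[-0.5,0.3,0,-0.25,0],[-0.5,0,0,0,0]]}'
python3 st.py; python3 dish.py t9
python3 - <<'E'
from h import *
from workcell import optics
d=optics.read_camera("side"); cv2.imwrite("pics/s9.png",cv2.resize(d["frame"][200:330,300:466,::-1],(760,595)))
E
```

```text
clock: 18.77
tcp_pos: [0.6193, -0.0291, 0.099]
orientation: [0.31, -0.115, 0.944, 0.016]
wrist_force: [-0.4, -0.9, 0.7]
finger_gap: 0.0214
grip_force: 0.1
clock: 19.65
tcp_pos: [0.5442, -0.0462, 0.0997]
orientation: [0.309, -0.114, 0.944, 0.016]
wrist_force: [0.3, -0.1, 1.0]
finger_gap: 0.022
grip_force: 0.0
t 19.65 j [-0.3583  0.1933 -0.9052 -0.0889  0.3017 -0.5109] F [ 0.3359 -0.0855  0.9857]
tool axes in box (cols)
 [[-0.8094  0.0209  0.587 ]
 [-0.0071  0.9989 -0.0453]
 [-0.5873 -0.0408 -0.8084]] 
lean deg 36.064760800670115
tcp box [-0.1005 -0.0067  0.0697] tip box [-0.0579 -0.01    0.011 ] gap 0.021992843911523754
```

View pics/s9.png

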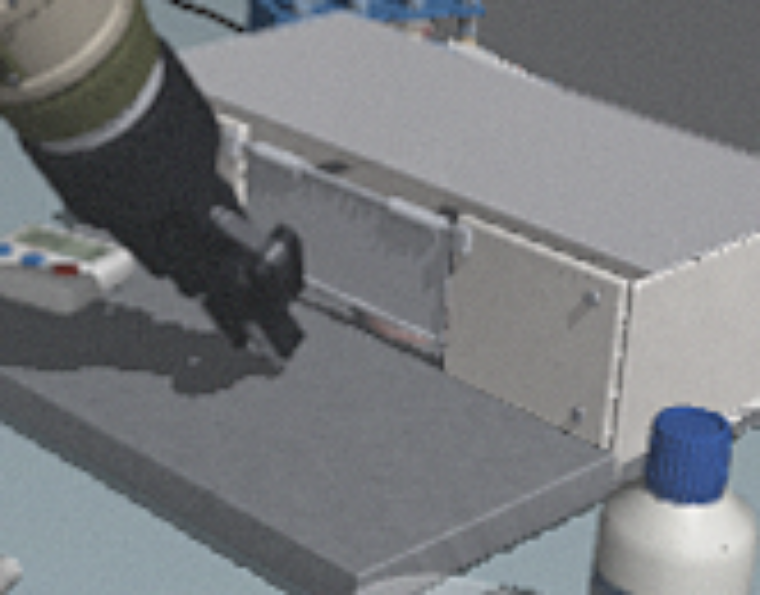

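The flap hangs in the doorway, its lower edge at crop (390,325), with the dish's pink visible beneath it. I lift the arm clear and compare the flap edge with the first picture.

```bash
python3 -m handwheel '{"deltas":[[-0.5,-0.3,0,-0.8,0],[-0.5,-0.3,0,-0.8,0],[-0.5,-0.3,0,-1,0],[-0.5,-0.3,0,-1,0],[-0.5,0,0,0,0],[-0.5,0,0,0,0],[-0.5,0,0,0,0]]}'
python3 - <<'E'
from h import *
from workcell import optics
d=optics.read_camera("side"); np.savez("side9.npz",**d); S=np.load("side0.npz")
a,b=[cv2.resize(f[225:295,345:415,::-1],(395,395),interpolation=2) for f in(S["frame"],d["frame"])]
cv2.imwrite("pics/cmp.png",np.hstack([a,b]))
# depth of flap region: box x of points, before/after
bb=np.radians(14.2)
for n,q in(("before",S),("after",d)):
    vv,uu=np.mgrid[225:295,345:415]; uv=np.c_[uu.ravel(),vv.ravel()]; P=cloud(q,uv)-[.640,-.015,.03]
    x=P[:,0]*np.cos(bb)+P[:,1]*np.sin(bb); y=-P[:,0]*np.sin(bb)+P[:,1]*np.cos(bb)
    for z0 in(.015,.03,.045): 
        k=(abs(y)<.06)&(abs(P[:,2]-z0)<.006)&(abs(x)<.1); print(n,z0,np.median(x[k]),k.sum())
E
```

```text
clock: 20.62
tcp_pos: [0.4992, -0.0502, 0.2428]
orientation: [0.308, -0.114, 0.944, 0.016]
wrist_force: [-0.0, -0.1, -1.2]
finger_gap: 0.0217
grip_force: 0.0
before 0.015 0.00037850928335322886 137
before 0.03 0.0008193876576506704 201
before 0.045 0.0005208657999967881 214
after 0.015 0.0006041614535788468 130
after 0.03 0.0007981624316487473 208
after 0.045 0.0006135605755703344 205
```

View pics/cmp.png

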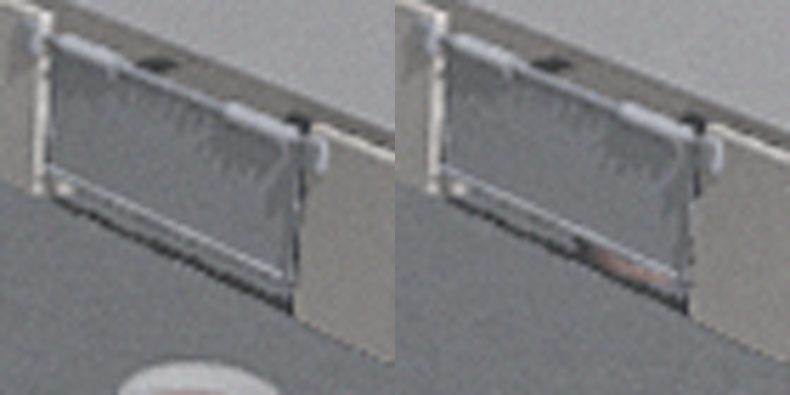

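The flap's lower edge is in the same place before and after, in both the image and the depth readings, so it is shut. The dish's pink shows behind it at (640,265), dropped and upright. The arm is clear.

```bash
python3 -c "
from workcell import hand_in
print(hand_in())"
```

```text
the job is handed in; nothing more can be done
None
```

I pushed the dish under the flap and over the step onto the compartment floor. The flap fell shut behind it, the arm was clear, and I handed the job in at about 21 s; no verdict came back.

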